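# Clear a slatwall bay of the tape roll and hang the bolt bin in it

## Task

Put the red bolt bin up in its bay on the slatwall panel: hooked into the top groove directly under the red label card, hanging level with its back flat against the panel and its bolts and nut still inside. The roll of masking tape overhangs that bay, so lift it off its hook and hang it on the free hook at the left end of the panel. Do not knock over or shove about the tin, the pot and the carton that stand near.

Things in the scene. Friction and masses are not known exactly. Their poses are not given: they have to be found in the camera images.
- panel: Slatwall panel of light wood slats, fixed, 480 wide, 28 thick, 238 high; two low feet at y = +-200 mm reach 50 mm in front. Origin on the front face, middle of the width, at bench height; x into the panel (away from the robot), y left along it, z up. Three level grooves; the top one is open from z = 193 to 211 mm. A spanner hangs flat on the face at y = -214 mm.
- label: Red card, 46x18x2.5, fixed on the panel above the top groove: marks the bin's bay. Origin 30 mm below the card's centre: on the panel face at the lower edge of the top groove, middle of the bay; axes as the panel. Groove: opening 18 mm high, lips 4 mm thick, cavity behind them from x = 4 to 22 mm, reaching 12 mm above and below the opening.
- tape_hook: Steel hook fixed in the top groove, carries the tape roll at the start; 84 to 90 mm left or right of the bay's middle. Origin on the panel face at the groove's lower edge; axes as the panel. Round bar, 8 mm, axis 4 mm below the origin, runs level to x = -100 mm, then turns up: tip at x = -114 mm, 32 mm above the origin and the bar's top.
- free_hook: Empty steel hook fixed in the top groove at the left end of the panel, 235 to 245 mm left of the bay's middle. Same shape, origin and axes as tape_hook. A roll hung on it has its centre 38 mm below the origin.
- small_bin: Small yellow bin of nuts, fixed in the top groove, 84 to 90 mm from the bay's middle on the side away from tape_hook; its yellow card is above it. 42 wide, reaches 80 mm out of the wall, from 58 mm below to 4 mm above its origin (card to 39 mm above). Origin on the panel face at the groove's lower edge; axes as the panel.
- tape_roll: Roll of masking tape, tan, rigid: outside diameter 124, hole 76, 25 mm wide, about 0.16 kg. Origin at its centre, x along the hole's axis. Hangs through its hole on the bar of tape_hook, faces parallel to the panel, its centre 38 mm below the hook's origin and 60 to 78 mm out from the panel face.
- bin: Red open shop bin, about 0.24 kg with contents, standing on the bench, back away from the robot. Origin: middle of the lower rear edge; x points out of its back, y left, z up. Rear face x = 0, front x = -100 mm, outer sides y = +-30 mm, walls 3 mm. Sides 50 mm high from the rear to x = -45 mm, then sloping to 32 mm at the front. Back plate, 46 wide, 4 thick, rises to z = 65.
- bin_tongue (a point): Middle of the tongue's top edge (bin x = 8, z = 85 mm). From the top of the back plate a tab, 40 wide, 3 thick (z = 62 to 65), runs back to x = 9.5 mm and turns up into the tongue, 3 thick (x = 6.5 to 9.5), up to z = 85. Being 23 mm high, it enters the 18 mm groove only with the bin's front tilted up about 35 degrees.
- bin_heel (a point): Middle of the bin's rear face 4 mm above its underside. Hung up, the tab rests on the groove's lower edge (bin origin 62 mm below it), the tongue stands behind the upper lip, the heel lies on the panel face and the bin droops forward by up to 0.04 rad.
- bolt_a: Zinc hex bolt, 47 long, head 19, lying across the bin's floor. Origin in the middle of its underside.
- bolt_b: Second zinc hex bolt, same, lying in the bin. Origin in the middle of its underside.
- nut: Rusty hex nut, 21 wide, 10 high, lying in the bin. Origin in the middle of its underside.
- tin: Teal tin, 58 mm diameter, 72 high, loose on the bench left or right of the bin, 98 to 115 mm from the bin's centre line. Origin in the middle of its underside.
- pot: White lidded pot, 62 mm diameter, 34 high, loose on the bench on the bin's other side, as far from it. Origin in the middle of its underside.
- fuse_carton: Small yellow and black carton, 56x38x26, loose on the bench in front of the panel's left half. Origin in the middle of its underside.
Mind the look-alikes: they are no part of the job. Of the things that look like the tape_roll, the larger one is meant.

How it is judged:
By the outcome, as a careful person would: the job done as asked, in the order asked, and still so for the second after the job is handed in, with the robot touching nothing.
It also fails if it takes over 59 s, if anything falls off the work surface, if the arm or the gripper's body presses on something with over 40 N, if the wrist force passes 120 N, or if a joint passes its speed limit or range.

## Robot

A 6-joint arm with a two-finger parallel gripper is mounted at the origin on a cart in front of the work surface, level with it; the furniture and walls round the work are solid. World frame = base frame: x ahead of the robot, y to its left, z up, the work surface at z = 0. Lengths are in m, angles in degrees, forces in N, time in s.
With the tool pointing down it reaches from about 0.25 to 0.725 m from the base axis. Payload 9.7 kg.
Tool frame: the origin (TCP) lies midway between the tips of the shut fingers; the grasp point (between the pads) lies bot.hold_point_z behind it (bot.hold_point_z is the distance from the TCP to the grasp point, in m); z points along the fingers, y is the line along which they close (so a half turn about z gives the same grasp; the last joint's range is limited). The gripper opens to 85 mm and grips with 20 to 120 N. Pads are 22 mm wide; open, the fingers measure 114 mm over their backs; the gripper's body (76 mm by 85 mm) begins 54 mm behind the grasp point. The pads swing forward as they close: fully open they stand 13 mm farther back than shut.
Start: joints at [66.635, 4.979, 10.078, 95.1, 0, 90], TCP at [0.218, 0.505, 0.231] pointing down, gripper open.
Joint ranges: [-179.16, 179.16], [-48.56, 103.87], [-65.8, 70.77], [-126.05, 130.52], [-82.76, 87.17], [-180, 180]. Speed limits (degrees/s): [127.2, 127.2, 147.25, 180, 180, 180].

## Interface

Orientations are given as [roll, pitch, yaw] about the fixed x, y, z axes, in that order (R = Rz(yaw) Ry(pitch) Rx(roll)).
In Python, from workcell import bot, camera, camera_model, ticket gives the robot as it stands.
- The arm moves only by the tool send_rows, never from a script. Its argument "targets" is text: rows parted by semicolons, each of 5 numbers parted by spaces: the shift along the tool's x, y, z in mm, then the turn about the tool's z in degrees, then the closure in counts, from 0 (fully open) to 255 (shut). A call has 1 to 20 rows; each row is the pose to reach, as a shift and turn from the pose commanded when the call began, along the tool's axes at that moment; what a row does not reach only later rows make up. A row lasts 1/8 s, in which the tool goes at most 62.5 mm and 10.7 degrees, less where a joint would pass 70% of its speed; a pose out of reach is approached as far as the arm can. A call with a gripper value outside its range is refused whole. The fingers move at their own pace and stop on an object; "newtons" is the grip in N (left out, the last holds). Time passes only in rows, so rows that repeat a pose let the fingers close. It gives the time, the measured TCP pose, the force, the opening and the grip force at its end, in the units of the state.
- bot.get_obs(): the state, without advancing time (a new reading comes with each control period).
- camera(name): name is "side" or "top" or "wrist"; returns the picture (400x640x3 uint8, blue, green, red); there is no depth.
- camera_model(name): a dict with "K" (3x3 intrinsics, pixels), "pose" (4x4, takes a point from camera to world coordinates); the wrist camera has in their place "T_tool_cam" (4x4, takes a point from camera to tool coordinates, whose origin is the TCP and whose axes are the flange's). Camera axes: x right, y down, z forward; pixel columns grow to the right and rows downward; lengths in m; the calibration is good to about 2 mm. The wrist camera is an equidistant fisheye: a pixel r from the principal point sees the ray r / f radians off the axis. A picture is of the moment at which its call begins: read the wrist's pose just before it. camera_model takes no time and is no camera call.
- ticket.job_done(): hands the job in; it is judged then, once.
The state is a dict: "time": time; "q": joint angles; "qd": joint speeds; "joint_efforts": joint torques, N m; "ee_pos": TCP position; "tcp_rot": TCP orientation; "wrist_force": force on the tool from outside, world axes, zero at the start; "torque": the same for the moment, N m; "opening": finger opening in m; "grasp_force": force on a finger pad.
Only numpy, scipy, OpenCV 4.12 (cv2) and the standard library are available. Lean on these libraries where they do the work, as an engineer would, in place of code of your own. Each camera call takes 0.05 s, during which the arm holds its last target. There are 200 camera calls.

## Working session

There is one attempt and no reset: what is moved stays moved. The work goes in short steps, Python scripts to look and compute and a tool call to move; the robot and the scene stay as the last step left them, time stands still between calls to the robot, and variables do not carry over. Pictures are saved under pics/ and viewed, at most 10 in all, crops included, and the job is handed in when it is done.

Besides the shell and the picture viewer there is one more tool, called after ">>>" in YAML: its name, and indented under it one key for each argument. send_rows: Moves the arm, as the interface text tells. Its arguments: {"type":"object","properties":{"targets":{"type":"string"},"newtons":{"type":"number"}},"required":["targets"]}

```bash
ls; mkdir -p pics
python3 - <<'E'
from workcell import bot,camera,camera_model
import cv2,numpy as np
np.set_printoptions(precision=4,suppress=True)
o=bot.get_obs();print(o['time'],o['ee_pos'],o['tcp_rot'],o['opening'],bot.hold_point_z)
for n in('side','top','wrist'):
    cv2.imwrite(f'pics/{n}0.png',camera(n))
    m=camera_model(n)
    for k in m: print(n,k,m[k])
E
```

```text
pics
0.0 [0.218  0.5047 0.2306] [-179.9253    0.0006  156.6369] 0.0854435410823187 0.0187
side K [[402.5922   0.     321.6334]
 [  0.     402.5922 198.536 ]
 [  0.       0.       1.    ]]
side pose [[-0.9822 -0.1289  0.1368  0.4111]
 [-0.1876  0.6263 -0.7567  0.5707]
 [ 0.0119 -0.7688 -0.6393  0.7196]
 [ 0.      0.      0.      1.    ]]
top K [[446.8986   0.     322.552 ]
 [  0.     446.8986 199.3709]
 [  0.       0.       1.    ]]
top pose [[ 0.0215 -0.9839  0.1774  0.3432]
 [-0.9997 -0.0194  0.014  -0.1547]
 [-0.0104 -0.1776 -0.984   1.2975]
 [ 0.      0.      0.      1.    ]]
wrist K [[309.7069   0.     316.1774]
 [  0.     309.7069 198.4173]
 [  0.       0.       1.    ]]
wrist T_tool_cam [[ 0.0003 -0.9662 -0.2579  0.0647]
 [ 1.      0.0003 -0.      0.0007]
 [ 0.0001 -0.2579  0.9662 -0.1423]
 [ 0.      0.      0.      1.    ]]
```

View pics/side0.png

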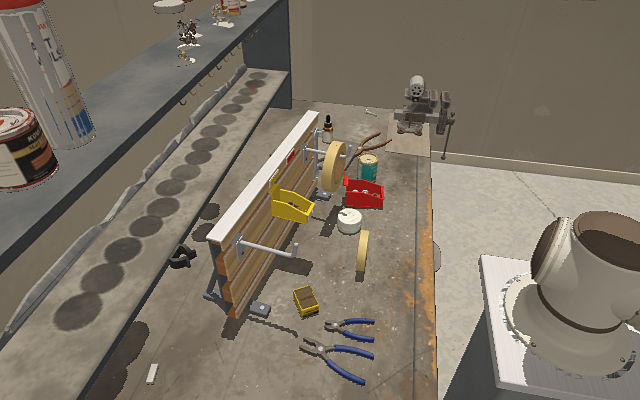

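View pics/top0.png

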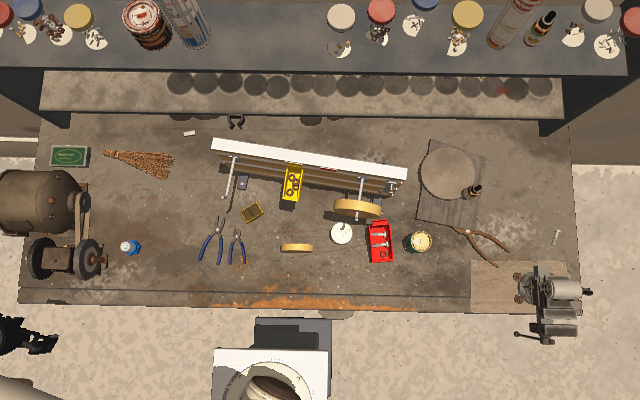

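Run:
```python
import cv2
a=cv2.imread('pics/top0.png')[125:275,200:440];cv2.imwrite('pics/topc.png',cv2.resize(a,None,fx=3.3333,fy=3.33333,interpolation=cv2.INTER_CUBIC))
a=cv2.imread('pics/side0.png')[100:325,195:395];cv2.imwrite('pics/sidec.png',cv2.resize(a,None,fx=2.6666,fy=2.66666,interpolation=cv2.INTER_CUBIC))
```

```text
(no output)
```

View pics/topc.png

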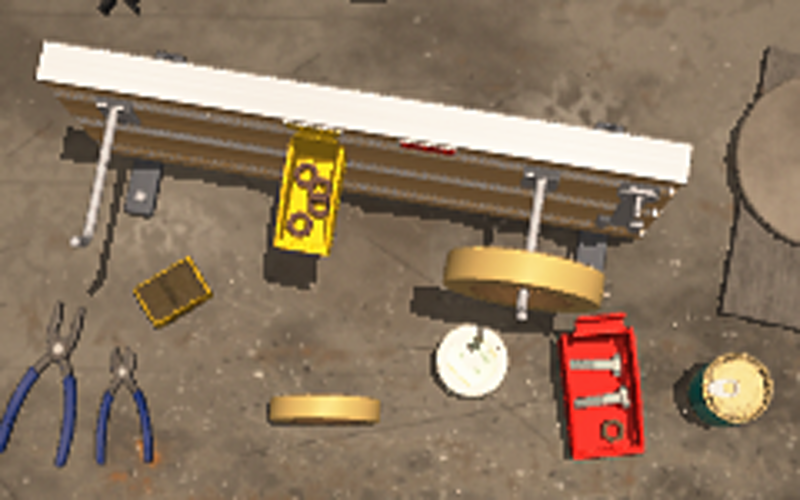

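View pics/sidec.png

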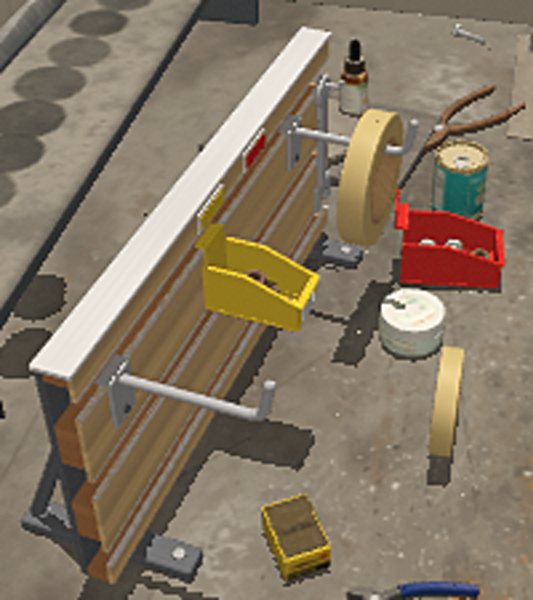

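```bash
cat > h.py <<'E'
import numpy as np,cv2
from workcell import bot,camera,camera_model
from scipy.spatial.transform import Rotation as R
np.set_printoptions(precision=4,suppress=True)
def ray(n,u,v,T=None):
    m=camera_model(n);K=np.array(m['K'])
    x,y=(u-K[0,2])/K[0,0],(v-K[1,2])/K[1,1]
    if n=='wrist':
        r=np.hypot(x,y);d=np.array([x*np.sin(r)/r,y*np.sin(r)/r,np.cos(r)]);P=T@np.array(m['T_tool_cam'])
    else: d=np.array([x,y,1.]);P=np.array(m['pose'])
    return P[:3,3],P[:3,:3]@(d/np.linalg.norm(d))
def plane(r,z): p,d=r;return p+d*(z-p[2])/d[2]
def tri(rs):
    A=[np.eye(3)-np.outer(d,d) for p,d in rs];x=np.linalg.solve(sum(A),sum(a@p for a,(p,d) in zip(A,rs)))
    return x,max(np.linalg.norm(a@(x-p)) for a,(p,d) in zip(A,rs))
def tool(o=None):
    o=o or bot.get_obs();T=np.eye(4);T[:3,:3]=R.from_euler('xyz',o['tcp_rot'],degrees=True).as_matrix();T[:3,3]=o['ee_pos'];return T
def proj(n,X,T=None):
    m=camera_model(n);K=np.array(m['K']);P=T@np.array(m['T_tool_cam']) if n=='wrist' else np.array(m['pose'])
    c=P[:3,:3].T@(np.asarray(X)-P[:3,3])
    if n=='wrist':
        r=np.hypot(c[0],c[1]);s=np.arctan2(r,c[2])/r;x,y=c[0]*s,c[1]*s
    else:x,y=c[0]/c[2],c[1]/c[2]
    return np.array([K[0,0]*x+K[0,2],K[1,1]*y+K[1,2]])
tc=lambda u,v:ray('top',u/3.33333+200,v/3.33333+125)
sc=lambda u,v:ray('side',u/2.66667+195,v/2.66667+100)
E
python3 - <<'E'
from h import *
for n,a,b in [('label',(427,147),(256,148)),('freetip',(76,241),(269,384)),('tapetip',(521,316),(413,124)),('panel FL',(37,80),(42,372)),('panel FR',(690,182),(324,45)),
  ('bin tongueL',(576,321),(401,206)),('bin frontL bottom',(573,458),(500,288)),('freehook root',(112,106),(118,382))]:
    print(n,*tri([tc(*a),sc(*b)]))
a,b=plane(tc(37,80),.238),plane(tc(690,182),.238);print('edge',a,b,np.linalg.norm(a-b),np.degrees(np.arctan2(*(a-b)[:2])))
for n,p,z in [('pot',(472,361),.034),('tin',(741,390),.072),('carton',(173,292),.026),('bin FL top',(573,458),.032),('bin FR top',(643,452),.032),('bin RL',(560,335),.05),('bin RR',(633,331),.05)]: print(n,plane(tc(*p),z))
# mask tape
im=cv2.imread('pics/top0.png');h=cv2.cvtColor(im,cv2.COLOR_BGR2HSV)
t=cv2.inRange(h,(15,70,120),(25,200,255));n,l,s,c=cv2.connectedComponentsWithStats(t)
for i in range(1,n):
    if s[i,4]>80:print('tan top',s[i],c[i])
im=cv2.imread('pics/side0.png');h=cv2.cvtColor(im,cv2.COLOR_BGR2HSV)
t=cv2.inRange(h,(15,70,120),(25,200,255));n,l,s,c=cv2.connectedComponentsWithStats(t)
for i in range(1,n):
    if s[i,4]>80:print('tan side',s[i],c[i])
E
```

```text
label [ 0.6128 -0.1515  0.2217] 0.0006725663913036874
freetip [0.5383 0.1063 0.2186] 0.000318863183845033
tapetip [ 0.4895 -0.2226  0.2169] 0.0004442323174943301
panel FL [0.6652 0.1412 0.2359] 0.00945458961193205
panel FR [ 0.5929 -0.3471  0.2159] 0.0009273989778151867
bin tongueL [ 0.5024 -0.2756  0.0878] 0.0008029978581285711
bin frontL bottom [ 0.3954 -0.2826 -0.0066] 0.0006549505282897936
freehook root [0.6501 0.093  0.1842] 0.0008170044598641016
edge [0.6549 0.1379 0.238 ] [ 0.5869 -0.3432  0.238 ] 0.48589027487169395 8.052673388779578
pot [ 0.4743 -0.1928  0.034 ]
tin [ 0.4511 -0.4124  0.072 ]
carton [0.5296 0.0661 0.026 ]
bin FL top [ 0.3945 -0.2788  0.032 ]
bin FR top [ 0.4008 -0.3376  0.032 ]
bin RL [ 0.4961 -0.2659  0.05  ]
bin RR [ 0.5007 -0.3273  0.05  ]
tan top [453   0  31  28 691] [467.8017  13.4327]
tan top [ 64   4  27  24 536] [76.8769 15.5653]
tan top [  39   71  132   40 1931] [107.7556  89.39  ]
tan top [ 41  74  23  25 136] [50.9265 85.0956]
tan top [479  84  84  34 869] [524.9367 105.0115]
tan top [174  88  39  16 203] [193.6897  96.6502]
tan top [377  88  62 
[... 926 characters left out ...]
 20  14 153] [368.0784 158.0392]
tan side [335 159   9  21 118] [338.4068 168.822 ]
tan side [220 181  55  70 215] [244.5674 218.1256]
tan side [ 415  186   22  214 2362] [426.6169 301.1253]
tan side [249 206  24  37 208] [260.9904 225.4615]
tan side [595 217  45  27 592] [620.4865 228.9696]
tan side [267 219  20  29 145] [276.5793 232.8897]
tan side [356 230  14  41 370] [362.0216 249.4595]
tan side [223 245  16  36 170] [230.1412 263.8   ]
tan side [229 251  39  56 324] [246.1111 278.1019]
tan side [235 254  40  65 141] [253.1489 289.2837]
tan side [388 256  27  57 551] [404.0054 282.8457]
tan side [293 285  26  26  87] [304.9885 297.9195]
tan side [359 315  29  27 205] [376.6293 326.8098]
```

```bash
cat >> h.py <<'E'
L=np.array([.6145,-.1515,.193]);PY=-8.05
PR=R.from_euler('z',PY,degrees=True).as_matrix()
def P(x,y,z): return L+PR@np.array([x,y,z])      # panel axes about the bay origin -> world
def inP(X): return PR.T@(np.asarray(X)-L)
def shift(X,yaw=None):
    T=tool();d=T[:3,:3].T@(np.asarray(X)-T[:3,3])*1000
    y=0 if yaw is None else -((yaw-bot.get_obs()['tcp_rot'][2]+180)%360-180)
    return np.round(d,1),round(y,1)
E
python3 - <<'E'
from h import *
print('roll top rear/front edge', inP(plane(tc(535,247),.217)),inP(plane(tc(530,270),.217)))
for z in(.30,.175):print(shift(P(-.069,-.058,z-.193),82))
print(shift([.218,.5047,.30]))
for n,a in [('freetip',[0.5383,0.1063,0.2186]),('tapetip',[0.4895,-0.2226,0.2169])]:print(n,inP(a))
E
```

```text
roll top rear/front edge [-0.062  -0.0905  0.024 ] [-0.0796 -0.0894  0.024 ]
(array([-573. , -519.4,  -68.8]), np.float64(74.6))
(array([-573. , -519.3,   56.2]), np.float64(74.6))
(array([  0. ,  -0.1, -69.3]), 0)
freetip [-0.1116  0.2446  0.0256]
tapetip [-0.1138 -0.0879  0.0239]
```

>>> send_rows:
  targets: "0 0 -70 0 0; -40 -35 -70 5 0; -80 -72 -70 10 0; -130 -118 -70 17 0; -180 -163 -70 24 0; -230 -208 -70 31 0; -280 -254 -70 38 0; -330 -299 -70 45 0; -380 -344 -70 52 0; -430 -390 -70 59 0; -480 -435 -70 66 0; -520 -471 -70 71 0; -550 -498 -70 74.6 0; -565 -512 -70 74.6 0; -573 -519 -70 74.6 0; -573 -519 -70 74.6 0; -573 -519 -70 74.6 60"
  newtons: 60

```text
time: 2.28
ee_pos: [0.538, -0.1976, 0.3018]
tcp_rot: [180.0, -0.0, 82.1]
wrist_force: [0.1, 0.1, 0.9]
opening: 0.0696
grasp_force: 0.0
```

Run:
```python
from h import *
o=bot.get_obs();print(o['time'],o['ee_pos'],o['tcp_rot'],o['opening'],o['q'])
T=tool(o);cv2.imwrite('pics/w1.png',camera('wrist'))
print(shift(P(-.071,-.058,.175-.193),82))
for p in [(-.0585,-.088,.024),(-.0835,-.088,.024),(-.0835,-.026,-.038),(-.1138,-.088,.03)]:print(proj('wrist',P(*p),T))
```

```text
2.275 [ 0.538  -0.1976  0.3018] [179.9757  -0.0044  82.1014] 0.06960937927996119 [-20.1745  10.6472  24.3774 103.7073   0.0094  77.7242]
(array([ -1.6,  -1.9, 126.9]), np.float64(0.1))
[328.7493 242.9445]
[297.3477 242.8167]
[300.4591 155.1688]
[258.5665 245.2381]
```

View pics/w1.png

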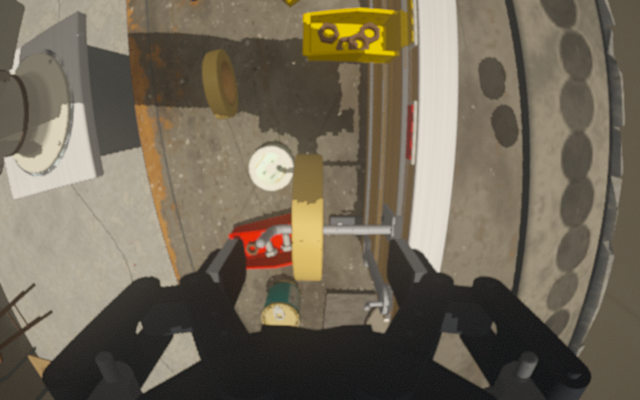

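>>> send_rows:
  targets: "-1 -5 30 0 60; -2 -6 70 0 60; -2 -6 105 0 60; -2 -6 122 0 60; -2 -6 126 0 60; -2 -6 126 0 180; -2 -6 126 0 220; -2 -6 126 0 255; -2 -6 126 0 255; -2 -6 126 0 255; -2 -6 126 0 255"
  newtons: 60

```text
time: 3.7
ee_pos: [0.5327, -0.2002, 0.1766]
tcp_rot: [179.9, 0.0, 82.0]
wrist_force: [1.3, 0.4, 5.7]
opening: 0.0242
grasp_force: 60.0
```

>>> send_rows:
  targets: "0 0 -8 0 255; 0 0 -25 0 255; 0 0 -45 0 255; 0 0 -50 0 255; 0 0 -50 0 255; 0 -20 -50 0 255; 0 -50 -50 0 255; 0 -75 -50 0 255; 0 -80 -50 0 255; 0 -80 -50 0 255; 25 -80 -50 0 255; 65 -80 -50 0 255; 110 -80 -50 0 255; 155 -80 -50 0 255; 200 -80 -50 0 255; 245 -80 -50 0 255; 285 -80 -50 0 255; 315 -80 -50 0 255; 332 -80 -50 0 255; 332 -80 -50 0 255"

```text
time: 6.2
ee_pos: [0.4992, 0.1407, 0.2247]
tcp_rot: [-180.0, 0.0, 82.1]
wrist_force: [-0.2, -0.6, -1.4]
opening: 0.024
grasp_force: 59.5
```

Run:
```python
from h import *
o=bot.get_obs();print(o['time'],o['ee_pos'],o['tcp_rot'],o['opening'],o['wrist_force'],inP(o['ee_pos']))
T=tool(o);a=camera('wrist');b=camera('side')[120:320,200:400]
cv2.imwrite('pics/w2.png',np.hstack([a,cv2.copyMakeBorder(cv2.resize(b,(160,160)),0,240,0,0,cv2.BORDER_CONSTANT)]))
cv2.imwrite('pics/s2.png',cv2.resize(b,None,fx=3,fy=3,interpolation=cv2.INTER_CUBIC))
```

```text
6.2 [0.4992 0.1407 0.2247] [-179.9556    0.0233   82.1197] 0.024028578209198678 [-0.2102 -0.6444 -1.4181] [-0.1551  0.2732  0.0317]
```

View pics/s2.png

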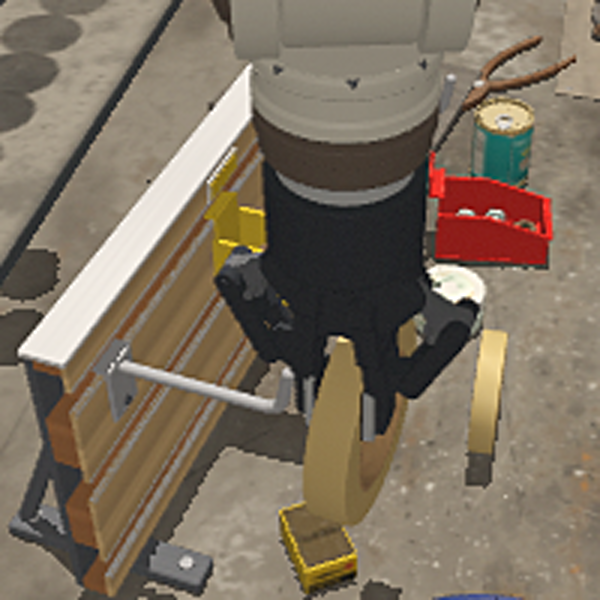

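>>> send_rows:
  targets: "0 15 0 0 255; 0 35 0 0 255; 0 60 0 0 255; 0 80 0 0 255; 0 82 0 0 255; 0 82 0 0 255; 0 82 15 0 255; 0 82 30 0 255; 0 82 42 0 255; 0 82 47 0 255; 0 82 49 0 255; 0 82 49 0 255"

```text
time: 7.8
ee_pos: [0.5802, 0.1286, 0.1768]
tcp_rot: [180.0, -0.0, 82.0]
wrist_force: [-0.1, -0.5, -1.0]
opening: 0.0245
grasp_force: 59.8
```

>>> send_rows:
  targets: "0 0 1 0 255; 0 0 1 0 255; 0 0 1 0 130; 0 0 1 0 100; 0 0 1 0 90; 0 0 1 0 90; 0 0 -20 0 90; 0 0 -60 0 90; 0 0 -110 0 60; 0 0 -130 0 0; 0 0 -130 0 0"

```text
time: 9.18
ee_pos: [0.5806, 0.1287, 0.3077]
tcp_rot: [179.9, -0.1, 82.0]
wrist_force: [-0.3, 1.1, -1.1]
opening: 0.0854
grasp_force: 0.0
```

Run:
```python
from h import *
o=bot.get_obs();print(o['time'],o['ee_pos'],o['tcp_rot'],o['opening'],o['wrist_force'])
cv2.imwrite('pics/t3.png',cv2.resize(camera('top')[130:280,200:440],None,fx=3.33333,fy=3.33333,interpolation=cv2.INTER_CUBIC))
cv2.imwrite('pics/s3.png',camera('side'))
# bin pose guess: refine with earlier points
FL,FR=plane(tc(573,458),.032),plane(tc(643,452),.032)
RL,RR=plane(tc(560,335),.05),plane(tc(633,331),.05)
ex=(RL+RR-FL-FR);print(np.degrees(np.arctan2(ex[1],ex[0])),np.linalg.norm(ex)/2,(FL+FR)/2,(RL+RR)/2)
```

```text
9.175 [0.5806 0.1287 0.3077] [179.8503  -0.0538  82.0335] 0.08544370927750826 [-0.2862  1.0502 -1.1367]
6.578525493970577 0.10303386305927542 [ 0.3976 -0.3082  0.032 ] [ 0.4984 -0.2966  0.05  ]
```

Run:
```python
from h import *
print(shift([.4367,-.3031,.007],186))
```

```text
(array([-447.3,  -81.9,  298.4]), np.float64(-104.0))
```

View pics/t3.png

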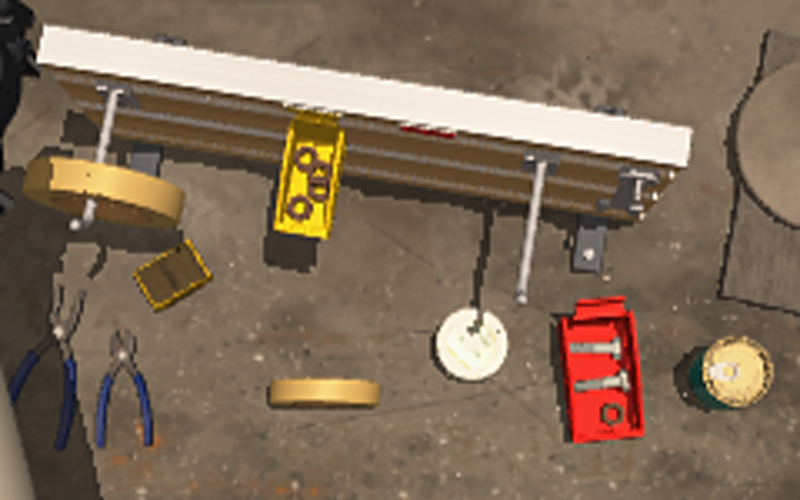

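>>> send_rows:
  targets: "-20 -20 0 -8 0; -60 -40 0 -18 0; -105 -60 0 -28 0; -150 -75 0 -38 0; -195 -82 0 -48 0; -240 -82 0 -58 0; -285 -82 0 -68 0; -330 -82 0 -78 0; -375 -82 0 -88 0; -415 -82 0 -98 0; -440 -82 10 -104 0; -447 -82 40 -104 0; -447 -82 90 -104 20; -447 -82 140 -104 20; -447 -82 158 -104 20; -447 -82 158 -104 20"

```text
time: 11.28
ee_pos: [0.4363, -0.3023, 0.1474]
tcp_rot: [179.9, -0.1, -174.0]
wrist_force: [0.1, 0.2, 0.4]
opening: 0.0787
grasp_force: 0.0
```

Run:
```python
from h import *
o=bot.get_obs();print(o['time'],o['ee_pos'],o['tcp_rot'],o['opening'],o['q'])
T=tool(o);a=camera('wrist');cv2.imwrite('pics/w4.png',a)
h=cv2.cvtColor(a,cv2.COLOR_BGR2HSV);m=cv2.inRange(h,(0,150,70),(8,255,255))|cv2.inRange(h,(172,150,70),(180,255,255))
c=max(cv2.findContours(m,cv2.RETR_EXTERNAL,cv2.CHAIN_APPROX_NONE)[0],key=cv2.contourArea)
print(cv2.contourArea(c),cv2.boundingRect(c))
b=R.from_euler('z',6,degrees=True).as_matrix()
for p in [(-.1,.03,.032),(-.1,-.03,.032),(-.045,.03,.05),(-.045,-.03,.05),(0,.02,.085)]:print(p,proj('wrist',np.array([.4984,-.2966,0])+b@p,T))
print(shift([.4367,-.3031,.007],186))
```

```text
11.275 [ 0.4363 -0.3023  0.1474] [ 179.9166   -0.0993 -173.9588] 0.07866053279518562 [-34.7143   1.5976  -2.74    85.7922  -0.0016 -40.7554]
10088.5 (278, 149, 73, 155)
(-0.1, 0.03, 0.032) [350.3613 150.1801]
(-0.1, -0.03, 0.032) [278.7028 150.1614]
(-0.045, 0.03, 0.05) [351.0078 219.6018]
(-0.045, -0.03, 0.05) [277.9442 219.5604]
(0, 0.02, 0.085) [340.4253 289.3715]
(array([  0.4,  -0.3, 142.1]), np.float64(0.0))
```

View pics/w4.png

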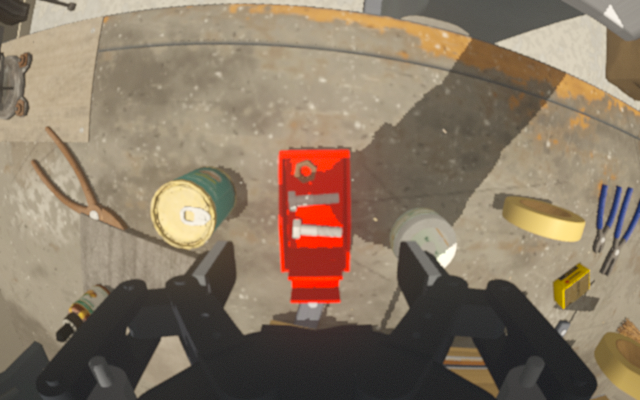

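>>> send_rows:
  targets: "0 0 30 0 20; 0 0 70 0 20; 0 0 110 0 20; 0 0 135 0 20; 0 0 140 0 20; 0 0 140 0 60; 0 0 140 0 90; 0 0 140 0 140; 0 0 140 0 140; 0 0 140 0 140"
  newtons: 40

```text
time: 12.58
ee_pos: [0.4381, -0.3036, 0.0105]
tcp_rot: [-179.9, 0.2, -174.0]
wrist_force: [-0.8, -0.2, 6.9]
opening: 0.0596
grasp_force: 44.6
```

>>> send_rows:
  targets: "0 0 -10 0 140; 0 0 -30 0 140; 0 0 -70 0 140; 0 0 -120 0 140; 0 0 -170 0 140; 0 0 -215 0 140; 0 0 -240 0 140; 0 0 -250 0 140; 0 0 -250 0 140"

```text
time: 13.7
ee_pos: [0.437, -0.3028, 0.2584]
tcp_rot: [-180.0, 0.0, -174.0]
wrist_force: [-0.5, 0.3, -2.2]
opening: 0.0594
grasp_force: 44.1
```

Run:
```python
from h import *
o=bot.get_obs();print(o['time'],o['ee_pos'],o['tcp_rot'],o['opening'],o['wrist_force'],o['q'])
print(shift(P(-.100,0,o['ee_pos'][2]-.193),172))
s=camera('side');cv2.imwrite('pics/s5.png',s)
```

```text
13.7 [ 0.437  -0.3028  0.2584] [-179.9886    0.0098 -173.965 ] 0.0593951287095455 [-0.5273  0.2709 -2.247 ] [-34.7173   3.1145  11.1421  98.0127  -0.0022 -40.7523]
(array([-95.5, 156.1,  -0. ]), np.float64(14.0))
```

>>> send_rows:
  targets: "-10 20 0 4 140; -30 55 0 8 140; -55 95 0 12 140; -78 130 0 14 140; -90 150 0 14 140; -95 156 0 14 140; -95 156 0 14 140; -95 156 0 14 140"

```text
time: 14.75
ee_pos: [0.5146, -0.1383, 0.258]
tcp_rot: [-180.0, -0.0, 172.0]
wrist_force: [0.5, -0.2, -2.5]
opening: 0.0593
grasp_force: 44.0
```

Run:
```python
from h import *
o=bot.get_obs();print(o['time'],o['ee_pos'],o['tcp_rot'],o['wrist_force'],inP(o['ee_pos']))
h=.238-.232;g=np.array([-.061,.032-h])
for t in(0,6,12,18,24,30,36,40):
    s,c=np.sin(np.radians(t)),np.cos(np.radians(t)); q=np.array([c*g[0]+s*g[1],-s*g[0]+c*g[1]]);print(t,np.round((q-g)*1000,1))
```

```text
14.75 [ 0.5146 -0.1383  0.258 ] [-179.9903   -0.031   171.9864] [ 0.5209 -0.2408 -2.4928] [-0.1008 -0.001   0.065 ]
0 [0. 0.]
6 [3.1 6.2]
12 [ 6.7 12.1]
18 [11.  17.6]
24 [15.8 22.6]
30 [21.2 27. ]
36 [26.9 30.9]
40 [31.  33.1]
```

>>> send_rows:
  targets: "-10 0 8 0 140; -22 0 16 0 140; -32 0 16 0 140; -37 0 16 0 140; -39 0 16 0 140; -41 0 16 0 140; -41 0 16 0 140"
  newtons: 22

```text
time: 15.62
ee_pos: [0.5518, -0.1426, 0.2427]
tcp_rot: [180.0, -0.5, 172.0]
wrist_force: [-24.1, 3.8, 6.3]
opening: 0.0592
grasp_force: 45.2
```

>>> send_rows:
  targets: "4 0 0 0 82; 4 0 0 0 82; 4 0 0 0 82"
  newtons: 20

```text
time: 16.0
ee_pos: [0.5513, -0.1427, 0.2425]
tcp_rot: [180.0, -0.0, 172.0]
wrist_force: [-6.1, 2.2, 0.5]
opening: 0.0593
grasp_force: 44.2
```

>>> send_rows:
  targets: "-3 0 0 0 82; -5 0 -3 0 82; -7 0 -6 0 82; -9 0 -9 0 82; -11 0 -12 0 82; -11 0 -12 0 82"

```text
time: 16.75
ee_pos: [0.5618, -0.1441, 0.254]
tcp_rot: [180.0, -0.2, 172.0]
wrist_force: [-7.8, 2.8, -0.8]
opening: 0.0595
grasp_force: 44.4
```

```bash
cat > side.py <<'E'
from h import *
import sys
# bin's left side outline in the side view -> tilt: red pixels cast on the vertical plane of the bin's left side (panel y=+.03)
a=camera('side');h=cv2.cvtColor(a,cv2.COLOR_BGR2HSV)
m=cv2.inRange(h,(0,150,60),(8,255,255))|cv2.inRange(h,(172,150,60),(180,255,255))
n,l,s,c=cv2.connectedComponentsWithStats(m);print([(*s[i,:],) for i in range(1,n) if s[i,4]>60])
cv2.imwrite('pics/'+sys.argv[1],cv2.resize(a[60:260,240:440],None,fx=3,fy=3,interpolation=cv2.INTER_CUBIC))
o=bot.get_obs();print(o['time'],inP(o['ee_pos']),o['tcp_rot'],o['wrist_force'],o['grasp_force'],o['opening'])
E
python3 side.py s6.png
```

```text
[(np.int32(0), np.int32(0), np.int32(43), np.int32(10), np.int32(289)), (np.int32(274), np.int32(114), np.int32(63), np.int32(49), np.int32(1336)), (np.int32(0), np.int32(122), np.int32(37), np.int32(20), np.int32(67)), (np.int32(12), np.int32(165), np.int32(46), np.int32(24), np.int32(68))]
16.8 [-0.0533 -0.0001  0.061 ] [179.9941  -0.153  172.0295] [-7.7216  1.0515 -1.2231] 44.37744989991188 0.05902872043929672
```

View pics/s6.png

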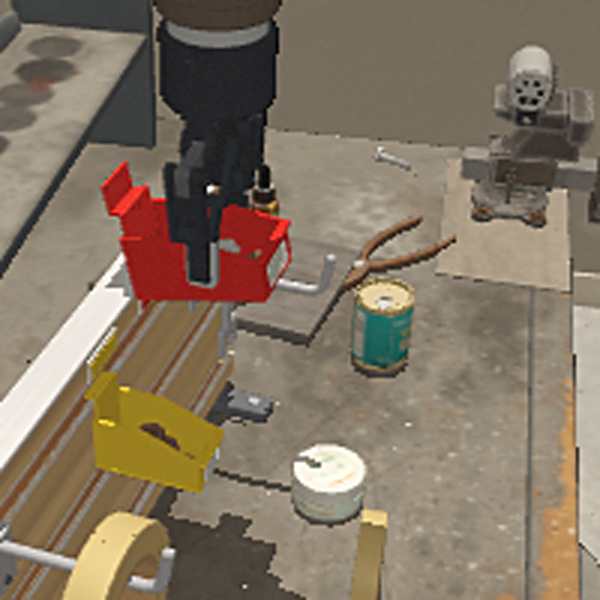

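```bash
cat > tilt.py <<'E'
from h import *
a=camera('side');h=cv2.cvtColor(a,cv2.COLOR_BGR2HSV)
m=cv2.inRange(h,(0,150,60),(8,255,255))|cv2.inRange(h,(172,150,60),(180,255,255))
m[:, :245]=0;m[:,420:]=0
n,l,s,c=cv2.connectedComponentsWithStats(m);i=1+np.argmax(s[1:,4]);print('bbox',s[i])
l=cv2.dilate((m>0).astype(np.uint8),np.ones((2,2)));l=m>0
pts=[]
x0,w=s[i,0],s[i,2]
for u in range(x0,x0+w):
    v=np.where(l[:,u])[0]
    if len(v):
        p,d=ray('side',u,v.max()+.5);p=PR.T@(p-L);d=PR.T@d;X=p+d*(.03-p[1])/d[1];pts.append((u,v.max(),X[0]*1000,X[2]*1000))
pts=np.array(pts);print(np.round(pts[::4],0).astype(int).tolist())
# line through lower hull: longest-support RANSAC
best=None
for a_ in range(len(pts)):
    for b_ in range(a_+12,len(pts)):
        A,B=pts[a_,2:],pts[b_,2:];nrm=np.array([-(B-A)[1],(B-A)[0]]);nrm/=np.linalg.norm(nrm)
        k=np.abs((pts[:,2:]-A)@nrm)<1.5
        if best is None or k.sum()>best.sum():best=k
q=pts[best][:,2:];f=np.polyfit(q[:,0],q[:,1],1);print('tilt',np.degrees(np.arctan(-f[0])),'n',len(q),'ends',q[q[:,0].argmax()],q[q[:,0].argmin()])
o=bot.get_obs();print(o['time'],inP(o['ee_pos']),o['tcp_rot'],o['wrist_force'],o['grasp_force'],o['opening'])
E
python3 tilt.py
```

```text
bbox [ 274  114   63   49 1335]
[[274, 124, 19, 118], [278, 131, 11, 103], [282, 148, 4, 64], [286, 159, -4, 38], [290, 159, -13, 40], [294, 159, -22, 42], [298, 159, -31, 44], [302, 159, -40, 46], [306, 159, -49, 48], [310, 160, -58, 48], [314, 159, -67, 52], [318, 160, -76, 52], [322, 160, -85, 54], [326, 160, -94, 56], [330, 156, -102, 68], [334, 150, -110, 84]]
tilt 11.27226716675431 n 38 ends [-1.1587 37.0938] [-95.7931  56.4731]
16.85 [-0.0533 -0.0001  0.0611] [179.9947  -0.1459 172.0263] [-7.314   1.7868 -0.5829] 44.38227251172066 0.05970264688632218
```

>>> send_rows:
  targets: "-2 0 -3 0 82; -4.5 0 -6 0 82; -7 0 -8.5 0 82; -9.5 0 -11 0 82; -12 0 -13.5 0 82; -15 0 -15.5 0 82; -18 0 -17.5 0 82; -20.5 0 -19.5 0 82; -23 0 -20.5 0 82; -23 0 -20.5 0 82"

```text
time: 18.1
ee_pos: [0.5847, -0.1475, 0.2747]
tcp_rot: [-180.0, -0.1, 172.0]
wrist_force: [-7.2, 0.5, -0.7]
opening: 0.0596
grasp_force: 44.2
```

```bash
python3 tilt.py
```

```text
bbox [ 262  115   70   48 1381]
[[262, 123, 46, 115], [266, 129, 38, 103], [270, 131, 29, 100], [274, 141, 22, 77], [278, 147, 13, 64], [282, 153, 5, 51], [286, 156, -4, 45], [290, 159, -13, 40], [294, 153, -23, 57], [298, 151, -32, 64], [302, 150, -41, 69], [306, 148, -50, 76], [310, 147, -59, 80], [314, 145, -67, 87], [318, 144, -76, 91], [322, 142, -84, 97], [326, 136, -93, 113], [330, 130, -100, 128]]
tilt 31.9129833283656 n 30 ends [ 0.7904 44.3647] [-84.3678  97.3031]
18.15 [-0.03   -0.0002  0.0818] [-179.9888   -0.1099  172.027 ] [-7.1734  0.3121 -0.7852] 44.229976187925786 0.05930371307789022
```

>>> send_rows:
  targets: "-2 0 -1 0 82; -4 0 -2 0 82; -5.5 0 -2.5 0 82; -5.5 0 -2.5 0 82"

```text
time: 18.65
ee_pos: [0.5913, -0.1483, 0.2772]
tcp_rot: [180.0, 0.0, 172.0]
wrist_force: [0.7, -0.9, -3.1]
opening: 0.0597
grasp_force: 43.9
```

```bash
sed -i 's/^pts=np.array(pts);/pts=np.array(pts);pts=pts[pts[:,2]<-20];/' tilt.py; python3 tilt.py
```

```text
bbox [ 259  114   70   49 1368]
[[293, 155, -20, 52], [297, 150, -30, 66], [301, 148, -39, 73], [305, 146, -48, 80], [309, 145, -57, 84], [313, 143, -65, 91], [317, 141, -74, 97], [321, 137, -82, 108], [325, 131, -90, 124]]
tilt 34.57115417018347 n 24 ends [-25.1789  65.2774] [-80.0699 103.3735]
18.7 [-0.0236 -0.0001  0.0842] [-179.9993    0.0232  172.0388] [-0.198   0.8289 -2.9658] 43.92145219724625 0.05961432657256546
```

>>> send_rows:
  targets: "10 0 -2 0 82; 30 0 -2 0 82; 55 0 -2 0 82; 72 0 0 0 160; 76 0 25 0 160; 76 0 55 0 160; 76 0 85 0 160; 76 0 98 0 160; 76 0 101 0 160; 76 0 101 0 160"
  newtons: 60

```text
time: 19.95
ee_pos: [0.5157, -0.1378, 0.1773]
tcp_rot: [-180.0, 0.1, 172.0]
wrist_force: [0.9, -0.2, -2.0]
opening: 0.059
grasp_force: 65.1
```

```bash
sed -i 's/m\[:, :245\]=0/m[:, :240]=0/; s/pts=pts\[pts\[:,2\]<-20\];/pts=pts[pts[:,2]<-60];/' tilt.py; python3 tilt.py
python3 - <<'E'
from h import *
a=camera('side');cv2.imwrite('pics/s8.png',cv2.resize(a[120:220,250:383],None,fx=6,fy=6,interpolation=cv2.INTER_CUBIC))
E
```

```text
bbox [ 295  160   66   40 1239]
[[311, 192, -60, -38], [315, 198, -70, -53], [319, 198, -79, -50], [323, 197, -89, -45], [327, 196, -98, -39], [331, 194, -107, -31], [335, 193, -116, -26], [339, 192, -125, -20], [343, 190, -133, -12], [347, 189, -142, -7], [351, 188, -151, -2], [355, 183, -158, 13], [359, 174, -165, 38]]
tilt 34.38196539691832 n 36 ends [-74.4734 -54.2897] [-154.8457    1.375 ]
20.0 [-0.0996 -0.0002 -0.0155] [-179.9888    0.0923  172.0349] [ 0.7845 -0.141  -2.5409] 65.05308413878083 0.05912179493064745
```

View pics/s8.png

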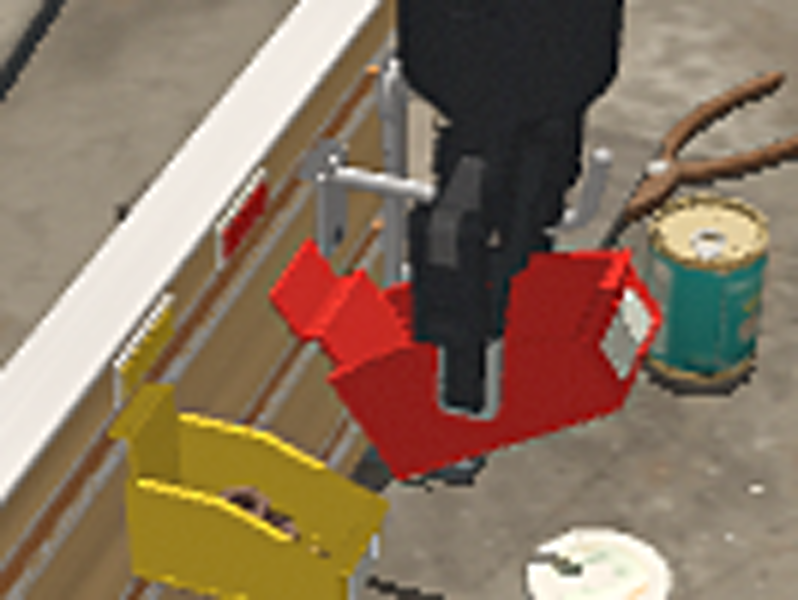

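Run:
```python
from h import *
def on(u,v,y):
    p,d=ray('side',250+u/6,120+v/6);p=PR.T@(p-L);d=PR.T@d;return np.round((p+d*(y-p[1])/d[1])*1000,1)
print('tongue L',on(270,293,.02),'R',on(308,240,-.02),'rear bottom L',on(398,480,.03),'front bottom L',on(622,405,.03),'side top rear L',on(331,377,.03))
print('label LL,UR',on(218,265,.023),on(268,172,-.023),'small bin top groove L',on(137,480,.108),'label red LL should be (-2.5,21); UR 39')
```

```text
tongue L [-19.4  20.   10.2] R [-18.8 -20.    7.8] rear bottom L [-72.9  30.  -56.2] front bottom L [-156.3   30.     1.8] side top rear L [-46.7  30.  -14.3]
label LL,UR [-0.5 23.  20.2] [ -2.1 -23.   32.8] small bin top groove L [ -4.  108.  -14.1] label red LL should be (-2.5,21); UR 39
```

>>> send_rows:
  targets: "-9 0 -0.5 0 160; -18.5 0 -1 0 160; -23.5 0 -4 0 160; -26.5 0 -8 0 160; -28.5 0 -10.7 0 160; -30.5 0 -13.5 0 160; -30.5 0 -13.5 0 160"

```text
time: 20.92
ee_pos: [0.5458, -0.1419, 0.1901]
tcp_rot: [-180.0, 0.0, 172.0]
wrist_force: [-0.1, -0.2, -2.0]
opening: 0.0591
grasp_force: 65.1
```

```bash
python3 tilt.py|grep -v '\[\['
python3 - <<'E'
from h import *
print(inP(bot.get_obs()['ee_pos']))
E
```

```text
bbox [ 286  151   62   42 1188]
tilt 34.18138598504337 n 27 ends [-60.2286 -32.2194] [-123.4861   11.8825]
20.975 [-0.0695 -0.0002 -0.0031] [-179.9981    0.0065  172.033 ] [-0.2749 -0.3178 -1.396 ] 65.05499800667167 0.05915327854211217
[-0.0695 -0.0002 -0.0031]
```

>>> send_rows:
  targets: "-2 0 -1 0 160; -4.5 0 -1.3 0 160; -6 0 -1.2 0 160; -7.5 0 -1 0 160; -7.5 0 -1 0 160"

```text
time: 21.6
ee_pos: [0.5532, -0.1429, 0.1907]
tcp_rot: [180.0, -0.0, 172.0]
wrist_force: [0.6, -0.8, -2.3]
opening: 0.0588
grasp_force: 65.1
```

>>> send_rows:
  targets: "0 0 4 0 160; 0 0 8 0 160; 0 0 12 0 160; 0 0 16 0 160; 0 0 20 0 160; 0 0 20 0 160"

```text
time: 22.35
ee_pos: [0.5536, -0.1431, 0.1719]
tcp_rot: [-180.0, 0.1, 172.0]
wrist_force: [-0.6, -0.4, 4.0]
opening: 0.0591
grasp_force: 66.2
```

```bash
python3 tilt.py|grep -v '\[\['
```

```text
bbox [ 283  151   60   44 1151]
tilt 27.643930298212457 n 23 ends [-60.1826 -40.8182] [-115.3464   -9.1085]
22.4 [-0.0615 -0.0002 -0.0211] [-179.9833    0.1435  172.0302] [-0.2412 -0.3232  5.197 ] 66.18608783232048 0.059232162348118796
```

>>> send_rows:
  targets: "0 0 4 0 160; 0 0 8 0 160; 0 0 12 0 160; 0 0 16 0 160; -0.5 0 20 0 160; -0.5 0 20 0 160"

```text
time: 23.15
ee_pos: [0.5545, -0.1432, 0.1519]
tcp_rot: [-180.0, 0.2, 172.0]
wrist_force: [1.6, -0.7, 4.5]
opening: 0.0594
grasp_force: 68.4
```

```bash
python3 tilt.py|grep -v '\[\['
```

```text
bbox [ 283  151   57   49 1092]
tilt 10.975742275293534 n 20 ends [-60.1045 -55.3871] [-107.3054  -45.0515]
23.2 [-0.0606 -0.0002 -0.0411] [-179.9843    0.1794  172.0309] [ 1.8908 -0.3684  3.9264] 68.39879661798477 0.05937392376589918
```

>>> send_rows:
  targets: "0 0 3 0 160; -0.5 0 6 0 160; -1 0 9 0 160; -1 0 10.5 0 160; -1 0 10.5 0 160"

```text
time: 23.82
ee_pos: [0.5566, -0.1436, 0.1427]
tcp_rot: [-180.0, 0.4, 172.0]
wrist_force: [4.2, -1.5, 9.3]
opening: 0.0592
grasp_force: 70.9
```

```bash
python3 tilt.py|grep -v '\[\['
```

```text
bbox [ 283  151   55   54 1004]
tilt 0.3350519444484507 n 15 ends [-60.0728 -61.2996] [-98.3401 -62.2237]
23.875 [-0.0584 -0.0003 -0.0503] [-179.9694    0.3723  172.0352] [ 4.733   0.2015 10.5437] 70.89948982000351 0.05898131133991648
```

>>> send_rows:
  targets: "0 0 -0.8 0 120; 0 0 -0.8 0 70; 0 0 -0.8 0 55; 0 0 -0.8 0 40; 0 0 -0.8 0 40; 0 0 -0.8 0 40"
  newtons: 20

```text
time: 24.62
ee_pos: [0.5546, -0.1431, 0.141]
tcp_rot: [180.0, -0.0, 172.0]
wrist_force: [-0.1, -0.2, 0.3]
opening: 0.0721
grasp_force: 0.0
```

```bash
python3 tilt.py
```

```text
bbox [306 172  32  34 532]
[[311, 201, -60, -64], [315, 203, -70, -67], [319, 204, -79, -68], [323, 205, -89, -68], [327, 205, -98, -65], [331, 193, -107, -28], [335, 188, -115, -12]]
tilt -1.442459853136665 n 15 ends [-60.0569 -64.2743] [-98.4033 -65.1722]
24.675 [-0.0605 -0.0001 -0.052 ] [-179.999    -0.0125  172.0358] [-0.015   1.0911 -0.0255] 0.0 0.07224315191528942
```

>>> send_rows:
  targets: "0 0 -10 0 40; 0 0 -40 0 40; 0 0 -85 0 40; 0 0 -130 0 40; 0 0 -150 0 40; 60 0 -150 0 40; 120 0 -150 0 40; 180 0 -150 0 40; 200 0 -150 0 40; 200 0 -150 0 40"

```text
time: 25.92
ee_pos: [0.3558, -0.1154, 0.2926]
tcp_rot: [-180.0, 0.2, 172.0]
wrist_force: [0.2, 0.2, 1.1]
opening: 0.0723
grasp_force: 0.0
```

```bash
sed -i 's/pts=pts\[pts\[:,2\]<-60\];/pts=pts[(pts[:,2]<-8)\&(pts[:,2]>-98)];/' tilt.py; python3 tilt.py
python3 - <<'E'
from h import *
# pixels of red seen by both cameras vs predicted hung pose
for p in [(-.1,.03,-.062),(-.1,-.03,-.03),(0,.03,-.062),(-.045,.03,-.012),(0,.023,.003)]:print(p,proj('side',P(*p)),proj('top',P(*p)))
T=tool();w=camera('wrist');cv2.imwrite('pics/w9.png',w);t=camera('top');cv2.imwrite('pics/t9.png',t)
a=cv2.imread('pics/top0.png')
def cen(im,lo,hi,roi):
    h=cv2.cvtColor(im,cv2.COLOR_BGR2HSV);m=cv2.inRange(h,lo,hi);k=np.zeros_like(m);x,y,W,H=roi;k[y:y+H,x:x+W]=m[y:y+H,x:x+W];M=cv2.moments(k,True);return M['m00'],M['m10']/max(M['m00'],1),M['m01']/max(M['m00'],1)
for n,lo,hi,roi in[('pot',(0,0,170),(180,60,255),(325,215,35,35)),('tin',(75,80,30),(100,255,255),(395,220,45,40)),('carton',(18,120,80),(32,255,255),(235,195,35,35))]:
    print(n,cen(a,lo,hi,roi),cen(t,lo,hi,roi))
h=cv2.cvtColor(t,cv2.COLOR_BGR2HSV);m=cv2.inRange(h,(0,150,60),(8,255,255))|cv2.inRange(h,(172,150,60),(180,255,255));m[:,:300]=0;m[:,420:]=0;m[:130]=0;m[270:]=0
n,l,s,c=cv2.connectedComponentsWithStats(m);print('red top',[s[i].tolist() for i in range(1,n) if s[i,4]>15])
# grey (bolts) inside red bbox
i=1+np.argmax(s[1:,4]);x,y,W,H=s[i,:4];print('grey px inside',(h[y:y+H,x:x+W,1]<60).sum())
E
```

```text
bbox [ 284  151   54   55 1408]
[[290, 190, -9, -46], [294, 191, -19, -46], [298, 193, -29, -49], [302, 195, -38, -53], [306, 198, -48, -59], [310, 200, -58, -62], [314, 202, -67, -65], [318, 203, -77, -65], [322, 204, -87, -66], [326, 205, -96, -66]]
tilt -18.807066756757873 n 28 ends [ -9.3081 -45.9337] [-81.7384 -67.0094]
25.975 [-0.2603 -0.0005  0.099 ] [-179.979     0.1315  172.0183] [ 0.5267 -0.0813  0.6756] 0.0 0.0721213095916862
(-0.1, 0.03, -0.062) [327.7035 204.5861] [310.8078 211.73  ]
(-0.1, -0.03, -0.03) [336.1308 178.085 ] [333.4217 213.5509]
(0, 0.03, -0.062) [286.5257 195.0943] [317.0005 175.2855]
(-0.045, 0.03, -0.012) [304.4491 181.8609] [313.6741 187.7358]
(0, 0.023, 0.003) [286.4602 170.5027] [319.1447 169.7996]
pot (350.0, 341.50857142857143, 232.56857142857143) (332.0, 341.25, 232.9156626506024)
tin (50.0, 409.8, 244.58) (47.0, 409.74468085106383, 244.74468085106383)
carton (147.0, 251.28571428571428, 212.54421768707482) (180.0, 250.45, 209.55555555555554)
red top [[310, 168, 30, 48, 874]]
grey px inside 178
```

Run:
```python
from h import *
T=tool()
def mask(a):
    h=cv2.cvtColor(a,cv2.COLOR_BGR2HSV);return cv2.inRange(h,(0,150,60),(8,255,255))|cv2.inRange(h,(172,150,60),(180,255,255))
w=cv2.imread('pics/w9.png');t=cv2.imread('pics/t9.png')
for n,im in(('wrist',w),('top',t)):
    m=mask(im)
    if n=='top': m[:,:300]=0;m[:,420:]=0;m[:130]=0;m[270:]=0
    cs=[c for c in cv2.findContours(m,cv2.RETR_EXTERNAL,cv2.CHAIN_APPROX_NONE)[0] if cv2.contourArea(c)>20]
    for c in cs: print(n,cv2.contourArea(c),cv2.approxPolyDP(c,2,True)[:,0].tolist())
    for p in [(-.1,.03,-.062),(-.1,-.03,-.062),(-.1,.03,-.03),(-.1,-.03,-.03),(-.045,.03,-.012),(-.045,-.03,-.012),(0,.023,.003),(0,-.023,.003),(0,.023,.039),(0,-.023,.039)]:print(np.round(np.array(p)*1e3),np.round(proj(n,P(*p),T),1))
```

```text
wrist 260.0 [[292, 317], [292, 325], [311, 330], [342, 325], [341, 315], [333, 315], [332, 326], [302, 326], [299, 323], [301, 315]]
[-100.   30.  -62.] [341.  314.9]
[-100.  -30.  -62.] [290.6 314.8]
[-100.   30.  -30.] [343.  331.6]
[-100.  -30.  -30.] [288.6 331.5]
[-45.  30. -12.] [341.8 376. ]
[-45. -30. -12.] [289.7 375.9]
[ 0. 23.  3.] [334.8 408. ]
[  0. -23.   3.] [296.6 407.9]
[ 0. 23. 39.] [336.2 431.5]
[  0. -23.  39.] [295.1 431.4]
top 991.0 [[320, 168], [321, 170], [316, 172], [310, 209], [312, 212], [332, 215], [339, 175], [335, 170]]
[-100.   30.  -62.] [310.8 211.7]
[-100.  -30.  -62.] [333.3 215.3]
[-100.   30.  -30.] [310.4 209.9]
[-100.  -30.  -30.] [333.4 213.6]
[-45.  30. -12.] [313.7 187.7]
[-45. -30. -12.] [336.9 191.4]
[ 0. 23.  3.] [319.1 169.8]
[  0. -23.   3.] [337.1 172.6]
[ 0. 23. 39.] [318.9 166.2]
[  0. -23.  39.] [337.4 169.1]
```

```bash
python3 -c "
from workcell import ticket
print(ticket.job_done())"
```

```text
the job is handed in; nothing more can be done
None
```

The job is handed in at about 26 s: the tape roll hangs on the free left hook, and the red bin hangs level in its bay, its outline within a pixel or two of the hung position; that the bolts and nut are still inside I only inferred from grey pixels in the top view, and the tin, pot and carton show no sign of having moved.

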